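Arm the welding supply at the guarded switch

ROBOT

A 6-joint arm with a two-finger parallel gripper is mounted at the origin on the work surface. World frame = base frame: x ahead of the robot, y to its left, z up, the work surface at z = 0. Lengths are in m, angles in rad, forces in N, time in s.
With the tool pointing down it reaches from about 0.25 to 0.775 m from the base axis. Payload 4 kg.
Tool frame: the origin (TCP) lies at the very end of the fingers, on their centre line; the grasp point (between the pads) lies 19 mm behind it; z points along the fingers, y is the direction in which the jaws open and shut (so a half turn about z gives the same grasp; the last joint's range is limited). The gripper opens to 85 mm and grips with 20 to 120 N. Pads are 22 mm wide; open, the fingers measure 114 mm over their backs; the gripper's body (76 mm by 85 mm) begins 54 mm behind the grasp point. The pads swing forward as they close: fully open they stand 13 mm farther back than shut.
Start: joints at [1.136, 0.087, 1.371, -0, 1.684, -0.103], TCP at [0.179, 0.52, 0.231] pointing down, gripper open.
Joint ranges: [-3.1, 3.1], [-0.76, 2.03], [0.27, 2.55], [-1.08, 4.22], [0.17, 2.65], [-2.57, 2.57]. Speed limits (rad/s): [2.79, 2.79, 3.14, 3.14, 3.14, 3.14].

INTERFACE

Orientations are given as a rotation vector (axis times angle).
In Python, from workcell import * gives the robot as it stands.
- The arm moves only by the tool servo_tool, never from a script. Its argument "targets" is a list of rows, each an object with "jaw": the finger opening in mm, from 0 to 85.4; "delta_pos": the shift along the tool's x, y, z in mm, a list of three; "turn": the turn about the tool's z in degrees. In form: [{"jaw": jaw, "delta_pos": [dx, dy, dz], "turn": turn}, ...]. A call has 1 to 12 rows; each row is the pose to reach, as a shift and turn from the pose measured when the call began, along the tool's axes at that moment; what a row does not reach only later rows make up. A row lasts 1/12 s, in which the tool goes at most 41.7 mm and 7.16 degrees, less where a joint would pass 70% of its speed; a pose out of reach is approached as far as the arm can. A call with a gripper value outside its range is refused whole. The fingers move at their own pace and stop on an object; "squeeze" is the grip in N (left out, the last holds). Time passes only in rows, so rows that repeat a pose let the fingers close. It gives the time, the measured TCP pose, the force and the opening at its end, in the units of the state.
- sense(): the state, without advancing time (a new reading comes with each control period).
- read_camera(name): name is "scene" or "top" or "wrist"; returns the picture (384x512x3 uint8, blue, green, red); there is no depth.
- get_calibration(name): a dict with "fx", "fy", "cx", "cy" (pixels), "k1" (the pictures are not rectified: a ray, as slopes to the right and down, at radius r is drawn at 1 + k1 r^2 times it, then the intrinsics apply), "extrinsics" (4x4, takes a point from world to camera coordinates); the wrist camera has in their place "hand_eye" (4x4, takes a point from camera to tool coordinates, whose origin is the TCP and whose axes are the flange's). Camera axes: x right, y up, looking along -z (the intrinsics and any distortion apply to the point x, -y, -z); pixel columns grow to the right and rows downward; lengths in m; the calibration is good to about 2 mm. A picture is of the moment at which its call begins: read the wrist's pose just before it. get_calibration takes no time and is no camera call.
- hand_in(): hands the job in, once; it reports no verdict.
Trained networks look in the newest picture that a camera, given by its name, has taken for a name from the list of things; names that differ only in an ending like _2 or _b are one class to them, and where a whole thing is asked for, a point or a joint stands for the part that bears it (a point fixed in the world has none). Each returns a list of dicts, best first, with "p" (0 to 1); they miss things now and then, are a little off and sometimes report something else, mostly with a low value. They report only what shows in the picture. A call takes as long as a camera call. They do not tell look-alikes from the thing itself.
- find_in(name, camera): "xyz" ([x, y, z] in m, in the coordinates of the camera as it stood for that picture, good to about 4 mm: the middle of the surface that is visible of it).
- landmark_of(name, camera): "xyz" ([x, y, z] in m, in the coordinates of the camera as it stood for that picture, good to about 4 mm: a listed point, or the origin of a listed thing).
The state is a dict: "time_s": time; "joint_pos": joint angles; "joint_velocities": joint speeds; "tau": joint torques, N m; "ee_pos": TCP position; "tool_rot": TCP orientation; "force": force on the tool from outside, world axes, zero at the start; "moment": the same for the moment, N m; "opening": finger opening in m.
Only numpy, scipy, OpenCV 4.12 (cv2) and the standard library are available. Lean on these libraries where they do the work, as an engineer would, in place of code of your own. Each camera call takes 0.05 s, during which the arm holds its last target.

TASK

Switch on the welding supply: on the grey switch box with the hinged metal cover, lift the cover well open, flip the toggle beneath it fully over to its other side, and shut the cover again. Leave the bare toggle of the other grey box (the fume fan) as it is.

Things in the scene. Friction and masses are not known exactly. Their poses are not given: they have to be found in the camera images.
- supply_box: Grey switch box with a hinged aluminium cover, fixed to the bench: 130 (x) x 110 (y) x 60 mm high. Origin: centre of its underside; z up, x from the cover's free edge to its hinge, away from the robot. The shut cover, an inverted tray (no wall at the hinge) 100 x 80 x 56 mm, over x = -50..50 mm, top at z = 118, covers the toggle. A black grip rod along y (16 mm diameter, 26 long) stands on the cover.
- guard (a joint): Cover angle, rad: 0 shut (start), grows as the free edge rises and swings over to +x, stop at 1.9. Hinge line along y through box (50, 0, 62) mm. Shut, the grip rod's centre is at box (-35, 0, 144), 26 mm above the cover, on a 12 mm wide stem; pinched across its ends from above, it turns between the fingers. The stiff hinge (0.1 N m) holds the cover at any angle.
- toggle (a joint): Steel toggle, rad: 0 leans 0.5 rad to the box's +y (off; starts within 0.15 of it), 0.5 upright, 1.0 leans 0.5 rad to -y (on, at its stop). Pivot along x at box (0, 0, 64) mm; 8 mm stem, 14 mm ball centred 40 mm from the pivot. No spring: friction (0.05 N m, 1.3 N at the ball) holds it where it is left. The cover never touches it.
- fan_toggle_tip (a point): Centre of the ball end (14 mm) of the bare toggle on the other grey switch box, same size but with no cover. Not to be moved.
Things that resemble listed ones, but are neither listed nor needed, are in the scene too. Leave any pink look-alike of the supply_box alone.

How it is judged:
By the outcome, as a careful person would: the job done as asked, in the order asked, and still so for the second after the job is handed in, with the robot touching nothing.
It also fails if it takes over 66 s, if anything falls off the work surface, if the arm or the gripper's body presses on something with over 40 N, if the wrist force passes 120 N, or if a joint passes its speed limit or range.

## Working session

There is one attempt and no reset: what is moved stays moved. The work goes in short steps, Python scripts to look and compute and a tool call to move; the robot and the scene stay as the last step left them, time stands still between calls to the robot, and variables do not carry over. Pictures are saved under pics/ and viewed, and the job is handed in when it is done.

Besides the shell and the picture viewer there is one more tool, called after ">>>" as name([rows], argument=value, ...), one row to a line, values as JSON. servo_tool: Moves the arm, as the interface text tells. Its arguments: {"type":"object","properties":{"targets":{"type":"array","items":{"type":"object","properties":{"jaw":{"type":"number"},"delta_pos":{"type":"array","items":{"type":"number"}},"turn":{"type":"number"}}}},"squeeze":{"type":"number"}},"required":["targets"]}

```bash
mkdir -p pics; ls; cat > h.py <<'E'
from workcell import *
import numpy as np, cv2
from scipy.spatial.transform import Rotation as R
def w2c(n): return np.array(get_calibration(n)["extrinsics"])
def c2w(n,p,s=None):
    c=get_calibration(n)
    if n=="wrist":
        s=s or sense(); T=np.eye(4);T[:3,:3]=R.from_rotvec(s["tool_rot"]).as_matrix();T[:3,3]=s["ee_pos"]
        M=T@np.array(c["hand_eye"])
    else: M=np.linalg.inv(np.array(c["extrinsics"]))
    return (M@np.r_[p,1])[:3]
def proj(n,P,s=None):
    c=get_calibration(n)
    if n=="wrist":
        s=s or sense(); T=np.eye(4);T[:3,:3]=R.from_rotvec(s["tool_rot"]).as_matrix();T[:3,3]=s["ee_pos"]
        E=np.linalg.inv(T@np.array(c["hand_eye"]))
    else: E=np.array(c["extrinsics"])
    p=(E@np.r_[P,1])[:3]; u=p[0]/-p[2]; v=-p[1]/-p[2]; k=1+c["k1"]*(u*u+v*v)
    return np.array([c["fx"]*u*k+c["cx"],c["fy"]*v*k+c["cy"]])
E
python3 - <<'E'
from h import *
s=sense();print(s["ee_pos"],s["tool_rot"],s["time_s"])
ims=[]
for n in["scene","top"]:
    im=read_camera(n);cv2.imwrite(f"pics/{n}0.png",im)
    for k in["supply_box","guard","fan_toggle_tip","toggle"]:
        for f in(find_in,landmark_of):
            if k in("guard","toggle") and f is landmark_of: continue
            print(n,k,f.__name__,[(round(d["p"],2),np.round(c2w(n,d["xyz"]),3).tolist()) for d in f(k,n)][:4])
print(R.from_rotvec(s["tool_rot"]).as_matrix().round(3),sense()["time_s"])
E
```

```text
pics
[0.17896038 0.51954374 0.23009208] [-0.51876453 -3.09784685  0.00347211] 0.0
scene supply_box call [(0.96, [0.506, 0.186, 0.064]), (0.94, [0.707, 0.292, 0.091]), (0.73, [0.198, 0.357, 0.058])]
scene supply_box call [(0.92, [0.169, 0.342, 0.001]), (0.77, [0.274, 0.549, -0.001]), (0.75, [0.48, 0.157, -0.003]), (0.64, [0.69, 0.267, 0.001])]
scene guard call [(0.93, [0.179, 0.349, 0.118]), (0.73, [0.282, 0.556, 0.116]), (0.65, [0.49, 0.173, 0.115])]
scene fan_toggle_tip call [(0.32, [0.5, 0.186, 0.066])]
scene fan_toggle_tip call [(0.44, [0.513, -0.182, 0.102])]
scene toggle call []
top supply_box call [(0.95, [0.474, 0.158, 0.117]), (0.76, [0.28, 0.532, 0.116]), (0.73, [0.179, 0.331, 0.117]), (0.58, [0.668, 0.255, 0.116])]
top supply_box call [(0.87, [0.168, 0.342, -0.001]), (0.82, [0.69, 0.265, -0.004]), (0.7, [0.481, 0.158, -0.001]), (0.59, [0.274, 0.551, 0.001])]
top guard call [(0.87, [0.682, 0.258, 0.12]), (0.78, [0.479, 0.155, 0.118]), (0.73, [0.274, 0.542, 0.117]), (0.7, [0.174, 0.343, 0.119])]
top fan_toggle_tip call []
top fan_toggle_tip call [(0.43, [0.508, -0.175, 0.1])]
top toggle call []
[[-0.945  0.326 -0.001]
 [ 0.326  0.945 -0.002]
 [ 0.    -0.002 -1.   ]] 0.7
```

View pics/scene0.png

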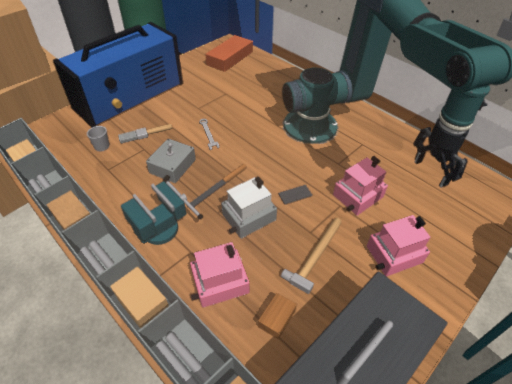

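View pics/top0.png

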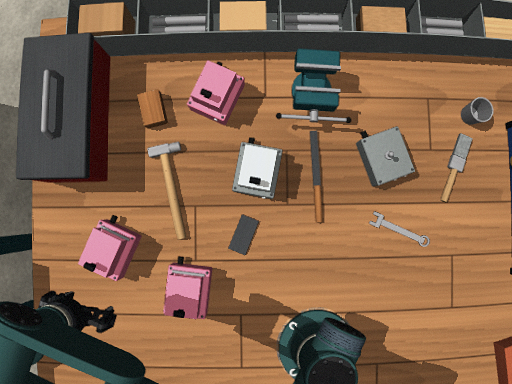

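The scene picture shows the grey covered box near (250,205), with its black rod at (258,183). In the top picture it is near (258,168), with the rod at (259,182). The fan box is at top (388,155); the other three are the pink look-alikes. Next I fit the grey box's pose.

```bash
python3 - <<'E'
from h import *
a=cv2.imread("pics/top0.png")[125:215,210:310];b=cv2.imread("pics/scene0.png")[165:245,205:295]
cv2.imwrite("pics/z1.png",np.hstack([cv2.resize(a,(400,360),interpolation=2),cv2.resize(b,(400,360),interpolation=2)]))
# overlay hypotheses
def box(n,x,y,yaw,im,col,S=4,o=(0,0)):
    c,s=np.cos(yaw),np.sin(yaw)
    W=lambda p:(proj(n,[x+c*p[0]-s*p[1],y+s*p[0]+c*p[1],p[2]])-o)*S
    for X,Y,z in((.065,.055,0.06),(.05,.04,.118)):
        pts=np.array([W((i*X,j*Y,z)) for i,j in((1,1),(1,-1),(-1,-1),(-1,1))])
        cv2.polylines(im,[pts.round().astype(int)],True,col,1)
    cv2.circle(im,tuple(W((-.035,0,.144)).round().astype(int)),6,col,1)
for yw in(-10,-5,-15):
    A=cv2.resize(a,(400,360),interpolation=2);B=cv2.resize(b,(400,360),interpolation=2)
    B=cv2.resize(b,(360,320),interpolation=2)
    box("top",.4805,.1575,np.radians(yw),A,(0,0,255),4,(210,125));box("scene",.4805,.1575,np.radians(yw),B,(0,0,255),4,(205,165))
    cv2.imwrite(f"pics/ov{-yw}.png",np.hstack([A,np.pad(B,((0,40),(0,0),(0,0)))]))
E
```

```text
(no output)
```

View pics/ov10.png

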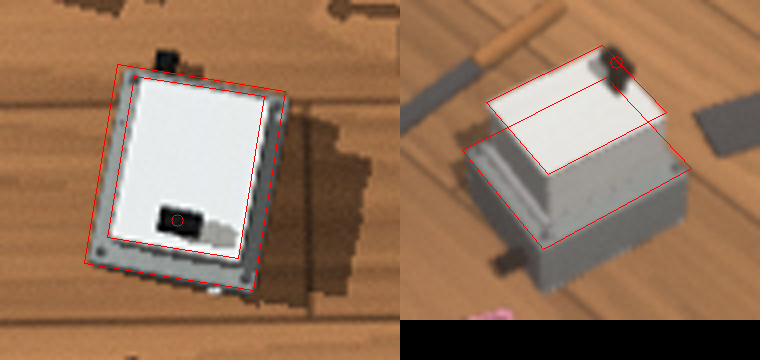

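View pics/ov5.png

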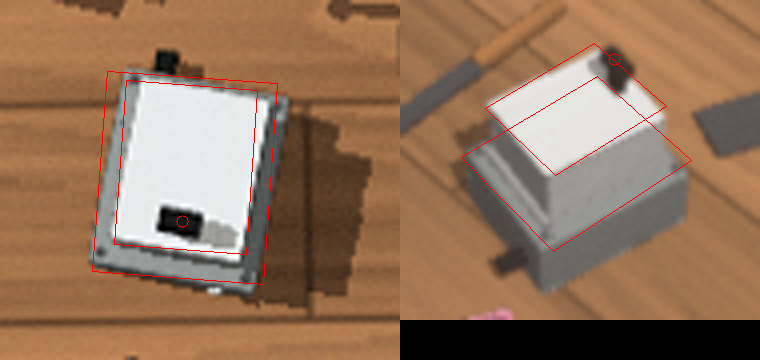

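Both overlays show the fit is good: yaw about -9.5° with the centre near (0.481, 0.157). I'll move above the box and align.

>>> servo_tool([
  {"jaw": 60,"delta_pos": [0,0,-40],"turn": 0},
  {"jaw": 60,"delta_pos": [0,0,-80],"turn": -5},
  {"jaw": 60,"delta_pos": [-323,-259,-100],"turn": -9.5},
  {"jaw": 60,"delta_pos": [-323,-259,-100],"turn": -9.5},
  {"jaw": 60,"delta_pos": [-323,-259,-100],"turn": -9.5},
  {"jaw": 60,"delta_pos": [-323,-259,-100],"turn": -9.5},
  {"jaw": 60,"delta_pos": [-323,-259,-100],"turn": -9.5},
  {"jaw": 60,"delta_pos": [-323,-259,-100],"turn": -9.5},
  {"jaw": 60,"delta_pos": [-323,-259,-100],"turn": -9.5},
  {"jaw": 60,"delta_pos": [-323,-259,-100],"turn": -9.5},
  {"jaw": 60,"delta_pos": [-323,-259,-100],"turn": -9.5},
  {"jaw": 60,"delta_pos": [-323,-259,-100],"turn": -9.5},
])

```text
time_s: 1.7
ee_pos: [0.4008, 0.1679, 0.3319]
tool_rot: [0.261, 3.129, 0.001]
force: [0.8, 0.5, 0.7]
opening: 0.0601
```

>>> servo_tool([
  {"jaw": 60,"delta_pos": [0,0,0],"turn": 0},
  {"jaw": 60,"delta_pos": [0,0,0],"turn": 0},
])

```text
time_s: 1.87
ee_pos: [0.4017, 0.166, 0.3319]
tool_rot: [0.269, 3.129, 0.001]
force: [-0.9, 0.2, 0.5]
opening: 0.0603
```

```bash
python3 - <<'E'
from h import *
s=sense();print(s["ee_pos"],s["time_s"],s["opening"],s["force"]);M=R.from_rotvec(s["tool_rot"]).as_matrix();print(M.round(3))
im=read_camera("wrist");cv2.imwrite("pics/w0.png",im)
print(np.array(get_calibration("wrist")["hand_eye"]).round(3))
for k,f in(("supply_box",landmark_of),("guard",find_in)):
    print(k,[(round(d["p"],2),np.round(c2w("wrist",d["xyz"],s),4).tolist()) for d in f(k,"wrist")][:4])
def ov(x,y,yaw,col):
    c,sn=np.cos(yaw),np.sin(yaw)
    W=lambda p:proj("wrist",[x+c*p[0]-sn*p[1],y+sn*p[0]+c*p[1],p[2]],s)
    for X,Y,z in((.065,.055,0.06),(.05,.04,.118)):
        cv2.polylines(im,[np.array([W((i*X,j*Y,z)) for i,j in((1,1),(1,-1),(-1,-1),(-1,1))]).round().astype(int)],True,col,1)
    for j in(-.013,.013): cv2.circle(im,tuple(W((-.035,j,.144)).round().astype(int)),4,col,1)
ov(.4805,.1575,np.radians(-9.5),(0,0,255))
cv2.imwrite("pics/w0o.png",im)
E
```

```text
[0.4017018  0.16602216 0.33192025] 1.8667 0.06027846178895361 [-0.89933736  0.20417866  0.50754436]
[[-0.985  0.171  0.001]
 [ 0.171  0.985  0.001]
 [-0.001  0.001 -1.   ]]
[[-0.001  0.955  0.296  0.076]
 [ 1.     0.001 -0.     0.002]
 [-0.001  0.296 -0.955 -0.142]
 [ 0.     0.     0.     1.   ]]
supply_box [(0.9, [0.2745, 0.5522, -0.0058]), (0.76, [0.6918, 0.2661, -0.0032]), (0.65, [0.4812, 0.1549, 0.0006])]
guard [(0.62, [0.4691, 0.1621, 0.1167]), (0.56, [0.7034, 0.2261, 0.0882]), (0.49, [0.2178, 0.3279, 0.0602])]
```

View pics/w0o.png

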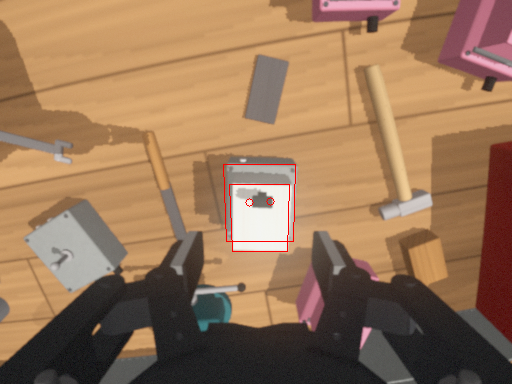

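The wrist picture shows the box aligned with the tool, its rod near (262,200) and the prediction at (260,201). Next I measure the rod precisely.

```bash
python3 - <<'E'
from h import *
im=cv2.imread("pics/w0.png");c=im[150:255,215:305]
cv2.imwrite("pics/w0z.png",cv2.resize(c,None,fx=6,fy=5.7,interpolation=0))
g=c[35:65,20:70].max(2);m=g<70
n,l,st,ce=cv2.connectedComponentsWithStats(m.astype(np.uint8));print(st,ce+[235,185])
s=sense()
for x,y in((.4805,.1575),(.4812,.157)):
  for dx in(-.035,):
    t=np.radians(-9.8);print(proj("wrist",[x+np.cos(t)*dx,y+np.sin(t)*dx,.144],s))
t=np.radians(-9.8)
P=np.array([.4805-.035*np.cos(t),.1575-.035*np.sin(t),.144]);M=R.from_rotvec(s["tool_rot"]).as_matrix()
print(P,M.T@(P-s["ee_pos"])*1000)
E
```

```text
[[   0    0   50   30 1500]] [[259.5 199.5]]
[257.52200132 202.85169997]
[257.22239078 203.42746223]
[0.44601072 0.16345733 0.144     ] [-45.72077985   2.1082789  187.96282488]
```

View pics/w0z.png

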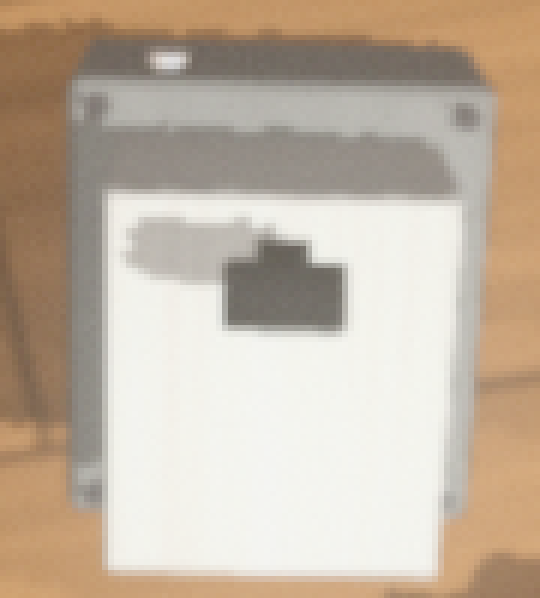

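>>> servo_tool([
  {"jaw": 60,"delta_pos": [-15,2,40],"turn": 1},
  {"jaw": 60,"delta_pos": [-25,4,70],"turn": 1},
  {"jaw": 60,"delta_pos": [-25,4,80],"turn": 1},
  {"jaw": 60,"delta_pos": [-25,4,80],"turn": 1},
  {"jaw": 60,"delta_pos": [-25,4,80],"turn": 1},
])

```text
time_s: 2.43
ee_pos: [0.4249, 0.1696, 0.2525]
tool_rot: [0.283, 3.128, 0.002]
force: [-0.4, -0.6, 0.2]
opening: 0.0601
```

```bash
cat >> h.py <<'E'
def ray(n,uv,z,s):
    from scipy.optimize import fsolve
    return np.r_[fsolve(lambda q:proj(n,[q[0],q[1],z],s)-uv,[.45,.16]),z]
E
python3 - <<'E'
from h import *
s=sense();print(s["ee_pos"],s["joint_velocities"]);M=R.from_rotvec(s["tool_rot"]).as_matrix();print(M.round(3))
im=read_camera("wrist");cv2.imwrite("pics/w1.png",im)
s2=sense();print(s2["ee_pos"])
m=((im.max(2)<110)[120:290,215:315]).astype(np.uint8)
cv2.imwrite("pics/w1z.png",cv2.resize(im[120:300,190:340],None,fx=3.3,fy=3.3,interpolation=0))
n,l,st,ce=cv2.connectedComponentsWithStats(m);
for a,b in zip(st,ce):
    if a[4]>40: print(a,b+[215,120])
E
```

```text
[0.42493157 0.16961036 0.25247777] [-0.00926966 -0.02330058 -0.05162263 -0.00303097 -0.00420675 -0.00221161]
[[-0.984  0.179  0.001]
 [ 0.179  0.984  0.001]
 [-0.     0.001 -1.   ]]
[0.42563765 0.16960047 0.2538634 ]
[    0     0   100   170 16792] [264.43770843 204.4630181 ]
[29 76 17 10 84] [253.39285714 200.11904762]
[ 97 113   3  39  70] [313.45714286 254.54285714]
```

View pics/w1z.png

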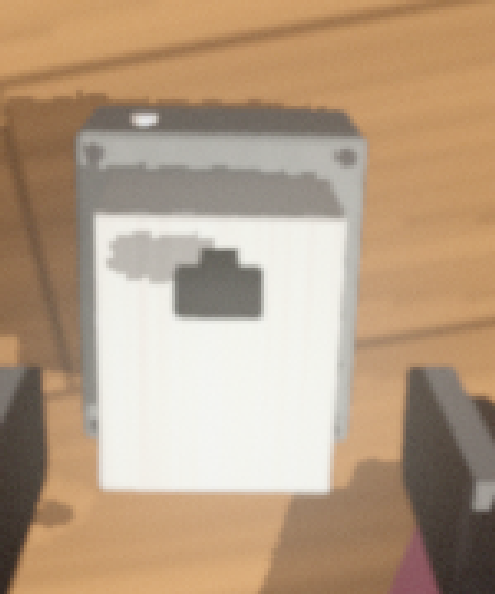

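The close wrist picture shows the rod at about (256.4,208.5), and the box is still turned about 0.7° clockwise relative to the tool.

```bash
python3 - <<'E'
from h import *
s=sense();M=R.from_rotvec(s["tool_rot"]).as_matrix()
P=ray("wrist",(256.4,208.5),.144,s);print(P,M.T@(P-s["ee_pos"])*1000)
# box corners of cover (front-left, etc.) z=.118 -> centre
q=[ray("wrist",(190+a/3.3,120+b/3.3),.118,s) for a,b in((95,213),(345,217),(330,493),(98,490))]
print(np.array(q).round(4),np.mean(q,0)); d=np.mean(q[2:],0)-np.mean(q[:2],0);print(np.linalg.norm(d),np.degrees(np.arctan2(d[1],d[0])), [np.degrees(np.arctan2(*(a-b)[[0,1]])) for a,b in((q[0],q[1]),(q[2],q[3]))])
E
```

```text
[0.44863141 0.1666539  0.144     ] [-22.80006658   0.96418952 109.9390288 ]
[[0.4254 0.1311 0.118 ]
 [0.4409 0.2085 0.118 ]
 [0.5402 0.1893 0.118 ]
 [0.5242 0.1096 0.118 ]] [0.48266035 0.15962947 0.118     ]
0.10109422093200866 -11.629702224127403 [np.float64(-168.6038067633139), np.float64(11.342523213490482)]
```

>>> servo_tool([
  {"jaw": 50,"delta_pos": [-15,1,20],"turn": 1},
  {"jaw": 45,"delta_pos": [-22.5,1,50],"turn": 1},
  {"jaw": 45,"delta_pos": [-22.5,1,80],"turn": 1},
  {"jaw": 45,"delta_pos": [-22.5,1,105],"turn": 1},
  {"jaw": 45,"delta_pos": [-22.5,1,120],"turn": 1},
  {"jaw": 45,"delta_pos": [-22.5,1,126],"turn": 1},
  {"jaw": 45,"delta_pos": [-22.5,1,126],"turn": 1},
])

```text
time_s: 3.07
ee_pos: [0.4484, 0.1671, 0.1285]
tool_rot: [0.309, 3.123, 0.004]
force: [-0.2, -0.5, -0.2]
opening: 0.0445
```

```bash
python3 - <<'E'
from h import *
s=sense();print(s["ee_pos"],s["force"]);
im=read_camera("wrist");cv2.imwrite("pics/w2.png",im)
b=read_camera("scene");cv2.imwrite("pics/s2.png",cv2.resize(b[120:260,180:320],None,fx=4,fy=4,interpolation=2))
E
```

```text
[0.44835087 0.16710162 0.12847219] [-0.22611277 -0.51807598 -0.18576798]
```

View pics/w2.png

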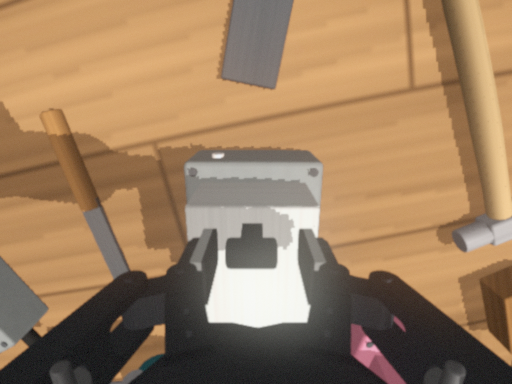

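View pics/s2.png

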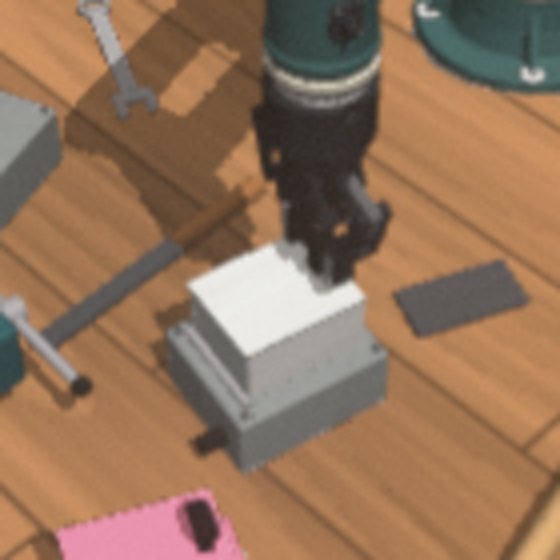

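The rod at (251,250) sits slightly left of the finger centre at (258). I'll shift by -2.5 mm and pinch.

>>> servo_tool([
  {"jaw": 45,"delta_pos": [0,-2.5,1],"turn": 0},
  {"jaw": 45,"delta_pos": [0,-2.5,1],"turn": 0},
  {"jaw": 20,"delta_pos": [0,-2.5,1],"turn": 0},
  {"jaw": 20,"delta_pos": [0,-2.5,1],"turn": 0},
  {"jaw": 20,"delta_pos": [0,-2.5,1],"turn": 0},
  {"jaw": 20,"delta_pos": [0,-2.5,1],"turn": 0},
  {"jaw": 20,"delta_pos": [0,-2.5,1],"turn": 0},
  {"jaw": 20,"delta_pos": [0,-2.5,1],"turn": 0},
], squeeze=30)

```text
time_s: 3.83
ee_pos: [0.4496, 0.1636, 0.131]
tool_rot: [0.31, 3.117, 0.002]
force: [-2.2, -4.4, 5.8]
opening: 0.0254
```

```bash
python3 - <<'E'
from h import *
s=sense();print(s["ee_pos"],s["force"],s["opening"],s["time_s"]);
im=read_camera("wrist");cv2.imwrite("pics/w3.png",im[130:330,130:380])
# arc offsets rod rel to start: tool dx=-(box dx), dz=-(box dz)
r=np.hypot(85,82);a0=np.arctan2(82,-85)
for t in np.arange(0,1.86,.15): print(round(t,2),[round(-(r*np.cos(a0-t)+85),1),round(-(r*np.sin(a0-t)-82),1)])
E
```

```text
[0.44959568 0.16362802 0.13101962] [-2.19399675 -4.37453996  5.77178373] 0.02540581414379588 3.8333
0.0 [np.float64(0.0), np.float64(0.0)]
0.15 [np.float64(-13.2), np.float64(-11.8)]
0.3 [np.float64(-28.0), np.float64(-21.5)]
0.45 [np.float64(-44.1), np.float64(-28.8)]
0.6 [np.float64(-61.1), np.float64(-33.7)]
0.75 [np.float64(-78.7), np.float64(-35.9)]
0.9 [np.float64(-96.4), np.float64(-35.6)]
1.05 [np.float64(-113.8), np.float64(-32.5)]
1.2 [np.float64(-130.6), np.float64(-26.9)]
1.35 [np.float64(-146.4), np.float64(-18.9)]
1.5 [np.float64(-160.8), np.float64(-8.6)]
1.65 [np.float64(-173.5), np.float64(3.8)]
1.8 [np.float64(-184.2), np.float64(17.9)]
```

View pics/w3.png

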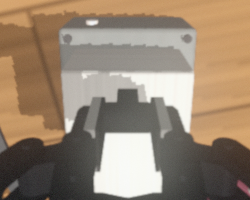

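>>> servo_tool([
  {"jaw": 20,"delta_pos": [-6,0,-6],"turn": 0},
  {"jaw": 20,"delta_pos": [-13.2,0,-11.8],"turn": 0},
  {"jaw": 20,"delta_pos": [-20.5,0,-17],"turn": 0},
  {"jaw": 20,"delta_pos": [-28,0,-21.5],"turn": 0},
  {"jaw": 20,"delta_pos": [-36,0,-25.5],"turn": 0},
  {"jaw": 20,"delta_pos": [-44.1,0,-28.8],"turn": 0},
  {"jaw": 20,"delta_pos": [-52.5,0,-31.5],"turn": 0},
  {"jaw": 20,"delta_pos": [-61.1,0,-33.7],"turn": 0},
  {"jaw": 20,"delta_pos": [-70,0,-35],"turn": 0},
  {"jaw": 20,"delta_pos": [-78.7,0,-35.9],"turn": 0},
  {"jaw": 20,"delta_pos": [-78.7,0,-35.9],"turn": 0},
])

```text
time_s: 4.8
ee_pos: [0.5282, 0.1476, 0.1676]
tool_rot: [0.311, 3.116, 0.001]
force: [-0.1, -0.7, -4.6]
opening: 0.0249
```

```bash
python3 - <<'E'
from h import *
s=sense();print(s["ee_pos"],s["force"],s["opening"],s["time_s"]);
b=read_camera("scene");cv2.imwrite("pics/s4.png",cv2.resize(b[120:260,180:320],None,fx=4,fy=4,interpolation=2))
M=R.from_rotvec(s["tool_rot"]).as_matrix();print(M.T@(s["ee_pos"]-np.array([.4496,.1636,.131]))*1000)
E
```

```text
[0.52816117 0.14761975 0.16758121] [-0.09976019 -0.74212334 -4.6162645 ] 0.02490540957460083 4.8
[-8.05276605e+01 -7.00131455e-02 -3.57868878e+01]
```

View pics/s4.png

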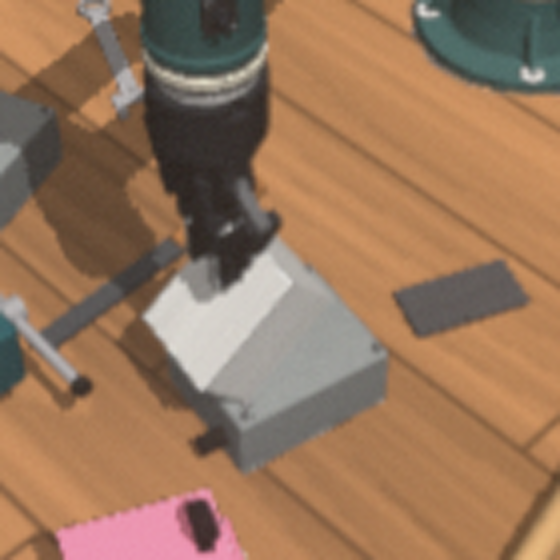

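The scene picture shows the cover about 43° open, with the rod held at about zoomed (225,265). I'll continue the arc.

>>> servo_tool([
  {"jaw": 20,"delta_pos": [-8.5,0,0],"turn": 0},
  {"jaw": 20,"delta_pos": [-17,0,0.5],"turn": 0},
  {"jaw": 20,"delta_pos": [-26,0,2],"turn": 0},
  {"jaw": 20,"delta_pos": [-34.5,0,3.5],"turn": 0},
  {"jaw": 20,"delta_pos": [-43,0,6],"turn": 0},
  {"jaw": 20,"delta_pos": [-51,0,9],"turn": 0},
  {"jaw": 20,"delta_pos": [-59,0,13],"turn": 0},
  {"jaw": 20,"delta_pos": [-67,0,17],"turn": 0},
  {"jaw": 20,"delta_pos": [-74.5,0,22],"turn": 0},
  {"jaw": 20,"delta_pos": [-81.5,0,27.5],"turn": 0},
  {"jaw": 20,"delta_pos": [-88,0,33.5],"turn": 0},
  {"jaw": 20,"delta_pos": [-94,0,40],"turn": 0},
])

```text
time_s: 5.85
ee_pos: [0.6226, 0.1286, 0.1295]
tool_rot: [0.311, 3.111, 0.001]
force: [1.1, -2.8, 5.5]
opening: 0.0247
```

>>> servo_tool([
  {"jaw": 20,"delta_pos": [-4,0,4.5],"turn": 0},
  {"jaw": 20,"delta_pos": [-7.5,0,9.5],"turn": 0},
  {"jaw": 20,"delta_pos": [-7.5,0,9.5],"turn": 0},
])

```text
time_s: 6.1
ee_pos: [0.6314, 0.1268, 0.1192]
tool_rot: [0.311, 3.109, 0.002]
force: [1.4, -1.6, 2.0]
opening: 0.025
```

```bash
python3 - <<'E'
from h import *
s=sense();print(s["ee_pos"],s["force"],s["opening"],s["time_s"]);
b=read_camera("scene");cv2.imwrite("pics/s5.png",cv2.resize(b[120:260,150:290],None,fx=4,fy=4,interpolation=2))
M=R.from_rotvec(s["tool_rot"]).as_matrix();print(M.T@(s["ee_pos"]-np.array([.4496,.1636,.131]))*1000)
E
```

```text
[0.631383   0.12680538 0.11917305] [ 1.4211858  -1.59856765  2.01178237] 0.025004609368766622 6.1
[-1.85247784e+02 -5.45284027e-02  1.49008619e+01]
```

View pics/s5.png

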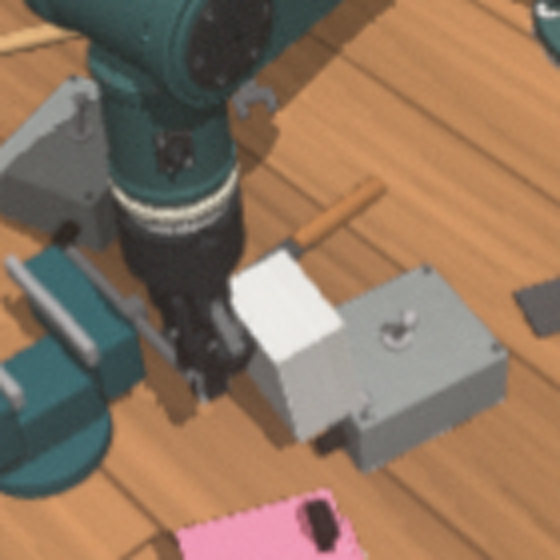

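The cover stands well open, leaning back, and the toggle shows at zoomed (403,325). I'll release the rod and rise.

>>> servo_tool([
  {"jaw": 38,"delta_pos": [0,0,0],"turn": 0},
  {"jaw": 38,"delta_pos": [0,0,0],"turn": 0},
  {"jaw": 38,"delta_pos": [0,0,0],"turn": 0},
  {"jaw": 38,"delta_pos": [0,0,-15],"turn": 0},
  {"jaw": 38,"delta_pos": [0,0,-40],"turn": 0},
  {"jaw": 38,"delta_pos": [0,0,-80],"turn": 0},
  {"jaw": 38,"delta_pos": [0,0,-120],"turn": 0},
  {"jaw": 0,"delta_pos": [20,0,-150],"turn": 0},
  {"jaw": 0,"delta_pos": [60,10,-150],"turn": 0},
  {"jaw": 0,"delta_pos": [100,20,-150],"turn": 0},
  {"jaw": 0,"delta_pos": [140,40,-150],"turn": 0},
  {"jaw": 0,"delta_pos": [150,50,-150],"turn": 0},
])

```text
time_s: 7.15
ee_pos: [0.487, 0.2079, 0.2684]
tool_rot: [0.307, 3.111, 0.005]
force: [0.1, 0.3, 0.1]
opening: 0.0003
```

>>> servo_tool([
  {"jaw": 0,"delta_pos": [30,0,0],"turn": 0},
  {"jaw": 0,"delta_pos": [50,0,0],"turn": 0},
  {"jaw": 0,"delta_pos": [50,0,0],"turn": 0},
  {"jaw": 0,"delta_pos": [50,0,0],"turn": 0},
])

```text
time_s: 7.48
ee_pos: [0.4371, 0.2183, 0.2681]
tool_rot: [0.304, 3.11, 0.006]
force: [0.6, 0.4, 0.7]
opening: -0.0001
```

```bash
python3 - <<'E'
from h import *
s=sense();print(s["ee_pos"],s["force"],s["opening"],s["time_s"]);
M=R.from_rotvec(s["tool_rot"]).as_matrix();print(M.round(3))
im=read_camera("wrist");cv2.imwrite("pics/w6.png",im)
print([(round(d["p"],2),np.round(c2w("wrist",d["xyz"],s),4).tolist()) for d in find_in("toggle","wrist")])
b=read_camera("scene");cv2.imwrite("pics/s6.png",cv2.resize(b[120:260,150:290],None,fx=4,fy=4,interpolation=2))
y=np.radians(-11.2);c,sn=np.cos(y),np.sin(y)
for p in((0,.05,.085),(0,0,.085),(0,.0192,.099),(0,-.0192,.099),(0,0,.06)):
  P=np.array([.4825+c*p[0]-sn*p[1],.1596+sn*p[0]+c*p[1],p[2]]);print(p,(M.T@(P-s["ee_pos"])*1000).round(1),proj("wrist",P,s).round(1))
E
```

```text
[0.43711044 0.21825902 0.2681259 ] [0.5552732  0.35403111 0.65961822] -8.193923047174835e-05 7.4833
[[-0.981  0.193  0.017]
 [ 0.194  0.981  0.002]
 [-0.016  0.005 -1.   ]]
[(0.71, [0.4797, 0.172, 0.103])]
(0, 0.05, 0.085) [-53.    0.2 184. ] [256.  209.4]
(0, 0, 0.085) [-52.9 -49.8 183.7] [216.2 209.5]
(0, 0.0192, 0.099) [-53.2 -30.5 169.8] [230.5 213.9]
(0, -0.0192, 0.099) [-53.1 -68.9 169.6] [198.8 213.9]
(0, 0, 0.06) [-52.5 -49.9 208.7] [218.7 202.3]
```

View pics/w6.png

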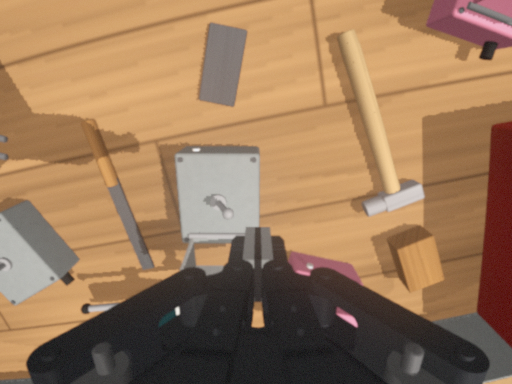

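View pics/s6.png

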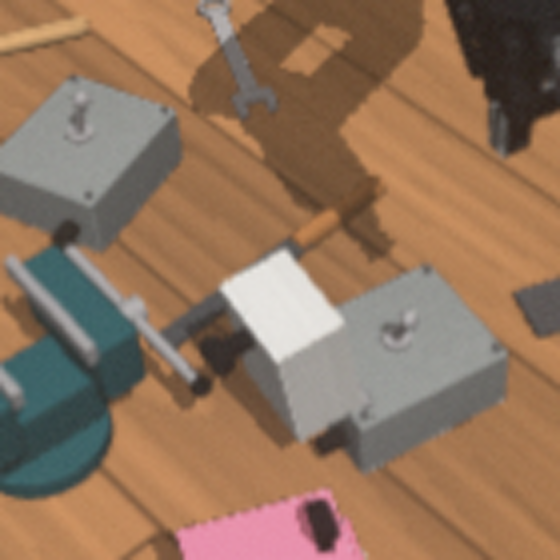

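The wrist picture shows the toggle ball at (228,213), leaning to +y as predicted at (230,214). The cover stays open. I'll descend beside the ball on the +y side.

>>> servo_tool([
  {"jaw": 0,"delta_pos": [-30,5,20],"turn": 0},
  {"jaw": 0,"delta_pos": [-52,6,50],"turn": 0},
  {"jaw": 0,"delta_pos": [-53,6,85],"turn": 0},
  {"jaw": 0,"delta_pos": [-53,6,115],"turn": 0},
  {"jaw": 0,"delta_pos": [-53,6,145],"turn": 0},
  {"jaw": 0,"delta_pos": [-53,6,170],"turn": 0},
  {"jaw": 0,"delta_pos": [-53,6,181],"turn": 0},
  {"jaw": 0,"delta_pos": [-53,6,181],"turn": 0},
  {"jaw": 0,"delta_pos": [-53,6,181],"turn": 0},
])

```text
time_s: 8.38
ee_pos: [0.4952, 0.213, 0.0873]
tool_rot: [0.309, 3.111, 0.004]
force: [0.0, -0.2, 0.4]
opening: 0.0001
```

```bash
python3 - <<'E'
from h import *
s=sense();print(s["ee_pos"],s["force"],s["moment"],s["time_s"]);
M=R.from_rotvec(s["tool_rot"]).as_matrix()
im=read_camera("wrist");cv2.imwrite("pics/w7.png",im)
b=read_camera("scene");cv2.imwrite("pics/s7.png",cv2.resize(b[120:260,150:290],None,fx=4,fy=4,interpolation=2))
y=np.radians(-11.2);c,sn=np.cos(y),np.sin(y)
for p in((0,0,.085),):
  P=np.array([.4825+c*p[0]-sn*p[1],.1596+sn*p[0]+c*p[1],p[2]]);print(p,(M.T@(P-s["ee_pos"])*1000).round(1))
E
```

```text
[0.49517587 0.2129997  0.08731315] [ 0.00383549 -0.18400809  0.44580276] [0.02385558 0.01484601 0.04858849] 8.3833
(0, 0, 0.085) [  2.  -54.9   2.1]
```

View pics/w7.png

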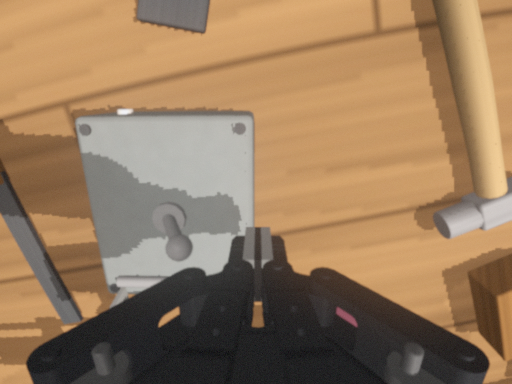

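View pics/s7.png

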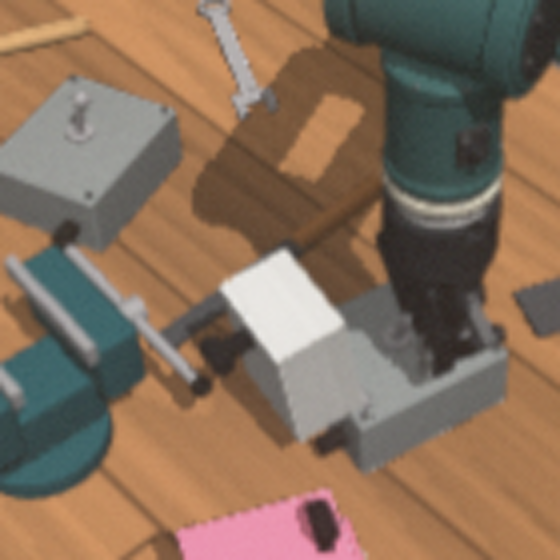

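The wrist picture shows the toggle base at (170,215), the ball at (178,248) and the finger tips at (258,235), clear of the ball. I'll push toward -y.

>>> servo_tool([
  {"jaw": 0,"delta_pos": [2,-8,1],"turn": 0},
  {"jaw": 0,"delta_pos": [2,-16,1],"turn": 0},
  {"jaw": 0,"delta_pos": [2,-22,1],"turn": 0},
  {"jaw": 0,"delta_pos": [2,-28,1],"turn": 0},
  {"jaw": 0,"delta_pos": [2,-34,1],"turn": 0},
  {"jaw": 0,"delta_pos": [2,-40,1],"turn": 0},
  {"jaw": 0,"delta_pos": [2,-45,1],"turn": 0},
  {"jaw": 0,"delta_pos": [2,-48,1],"turn": 0},
  {"jaw": 0,"delta_pos": [2,-48,1],"turn": 0},
])

```text
time_s: 9.23
ee_pos: [0.4844, 0.1658, 0.0877]
tool_rot: [0.309, 3.108, 0.005]
force: [-0.4, 0.4, -1.2]
opening: -0.0004
```

>>> servo_tool([
  {"jaw": 0,"delta_pos": [0,-2,0],"turn": 0},
  {"jaw": 0,"delta_pos": [0,-4,0],"turn": 0},
  {"jaw": 0,"delta_pos": [0,-4,0],"turn": 0},
])

```text
time_s: 9.48
ee_pos: [0.4832, 0.1615, 0.0871]
tool_rot: [0.31, 3.109, 0.004]
force: [0.7, 0.6, -0.6]
opening: -0.0002
```

```bash
python3 - <<'E'
from h import *
s=sense();print(s["ee_pos"],s["force"],s["moment"],s["time_s"]);
M=R.from_rotvec(s["tool_rot"]).as_matrix();print("tool force",M.T@s["force"])
im=read_camera("wrist");cv2.imwrite("pics/w8.png",im)
y=np.radians(-11.2);c,sn=np.cos(y),np.sin(y)
for p in((0,0,.085),):
  P=np.array([.4825+c*p[0]-sn*p[1],.1596+sn*p[0]+c*p[1],p[2]]);print(p,(M.T@(P-s["ee_pos"])*1000).round(1))
E
```

```text
[0.48322797 0.16147745 0.0870911 ] [ 0.6636219   0.61379236 -0.62631623] [ 0.07102798 -0.0783388   0.01549737] 9.4833
tool force [-0.51909076  0.72999121  0.63801623]
(0, 0, 0.085) [ 0.4 -2.   2.1]
```

View pics/w8.png

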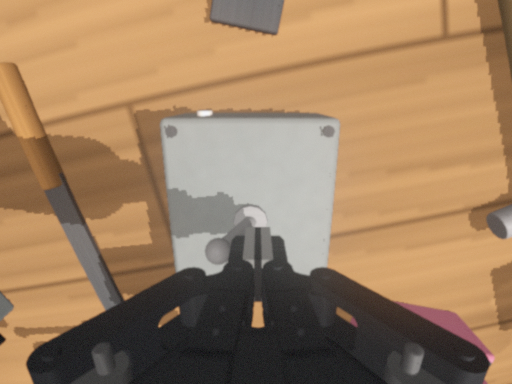

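The ball is now at (218,250), to the -y side of its base at (250,215). I'll keep pushing until the stop is felt.

>>> servo_tool([
  {"jaw": 0,"delta_pos": [0,-2,0],"turn": 0},
  {"jaw": 0,"delta_pos": [0,-4,0],"turn": 0},
  {"jaw": 0,"delta_pos": [0,-4,0],"turn": 0},
])

```text
time_s: 9.78
ee_pos: [0.4822, 0.158, 0.0868]
tool_rot: [0.31, 3.11, 0.006]
force: [1.0, 2.7, -1.9]
opening: -0.0001
```

>>> servo_tool([
  {"jaw": 0,"delta_pos": [0,-2,0],"turn": 0},
  {"jaw": 0,"delta_pos": [0,-2,0],"turn": 0},
])

```text
time_s: 9.95
ee_pos: [0.4821, 0.1578, 0.0868]
tool_rot: [0.309, 3.109, 0.012]
force: [1.9, 7.2, -2.5]
opening: 0.0
```

>>> servo_tool([
  {"jaw": 0,"delta_pos": [0,-2,0],"turn": 0},
  {"jaw": 0,"delta_pos": [0,-2,0],"turn": 0},
])

```text
time_s: 10.12
ee_pos: [0.4821, 0.1578, 0.0869]
tool_rot: [0.309, 3.109, 0.02]
force: [1.5, 7.0, -2.6]
opening: 0.0
```

Motion stopped while the force rose to 7 N, so the toggle is at its stop. I'll back off and rise.

>>> servo_tool([
  {"jaw": 0,"delta_pos": [0,5,0],"turn": 0},
  {"jaw": 0,"delta_pos": [0,15,0],"turn": 0},
  {"jaw": 0,"delta_pos": [0,25,0],"turn": 0},
  {"jaw": 0,"delta_pos": [0,30,-20],"turn": 0},
  {"jaw": 0,"delta_pos": [0,30,-60],"turn": 0},
  {"jaw": 0,"delta_pos": [10,30,-100],"turn": 0},
  {"jaw": 0,"delta_pos": [30,30,-140],"turn": 0},
  {"jaw": 38,"delta_pos": [50,30,-180],"turn": 0},
  {"jaw": 38,"delta_pos": [50,30,-180],"turn": 0},
  {"jaw": 38,"delta_pos": [50,30,-180],"turn": 0},
])

```text
time_s: 10.95
ee_pos: [0.4364, 0.1963, 0.2713]
tool_rot: [0.305, 3.1, 0.024]
force: [0.7, -0.0, -0.7]
opening: 0.0355
```

```bash
python3 - <<'E'
from h import *
s=sense();print(s["ee_pos"],s["force"],s["time_s"],s["opening"]);
M=R.from_rotvec(s["tool_rot"]).as_matrix();print(M.round(3))
im=read_camera("wrist")
b=read_camera("scene");cv2.imwrite("pics/s9.png",cv2.resize(b[120:260,150:290],None,fx=4,fy=4,interpolation=2))
y=np.radians(-11.2);c,sn=np.cos(y),np.sin(y)
for a in(0,.8,.9,1,1.1):
  t=.5-a;p=(0,.04*np.sin(t),.064+.04*np.cos(t))
  P=np.array([.4825+c*p[0]-sn*p[1],.1596+sn*p[0]+c*p[1],p[2]]);print(a,proj("wrist",P,s).round(1))
P=np.array([.4825,.1596,.064]);print(proj("wrist",P,s))
cv2.imwrite("pics/w9.png",cv2.resize(im[110:260,120:320],None,fx=4,fy=4,interpolation=2))
Pt=np.array([.6314,.1268,.1192]);print("to release pose",M.T@(Pt-s["ee_pos"])*1000)
E
```

```text
[0.43641392 0.19627876 0.27132709] [ 0.65094409 -0.02308871 -0.65464574] 10.95 0.03547968029020131
[[-0.98   0.195  0.028]
 [ 0.195  0.981  0.013]
 [-0.025  0.018 -1.   ]]
0 [246.8 208.9]
0.8 [220.9 210.2]
0.9 [217.9 209.7]
1 [215.1 209.2]
1.1 [212.5 208.5]
[232.82619067 198.7955154 ]
to release pose [-201.00914564  -32.89298077  156.5340095 ]
```

View pics/w9.png

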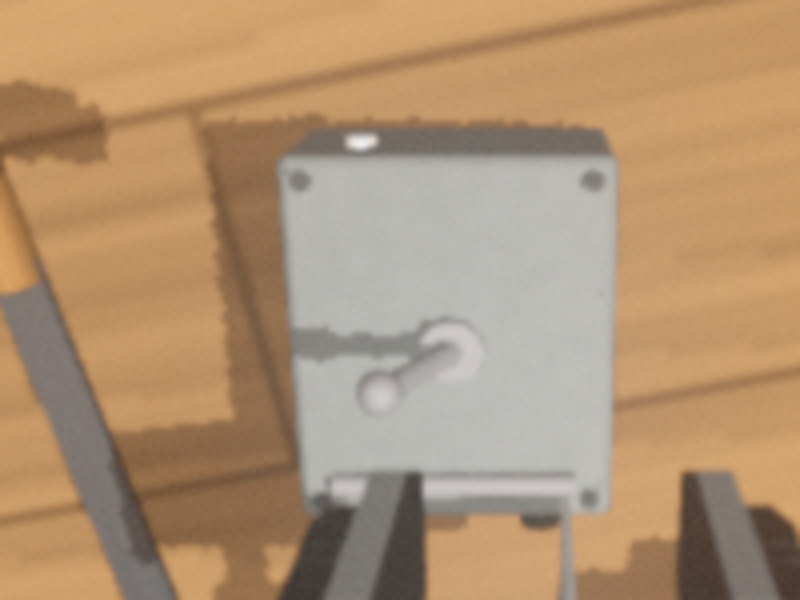

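View pics/s9.png

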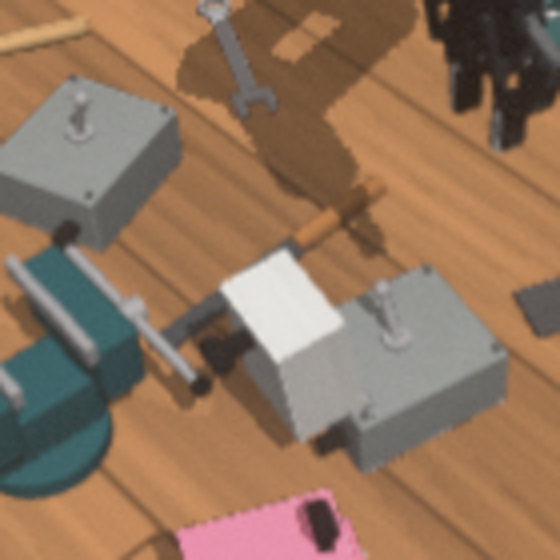

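The wrist picture puts the ball at (215,208), which matches angle 1.0 exactly (215.1,209.2). The fan toggle looks unchanged. Next I re-grasp the rod.

>>> servo_tool([
  {"jaw": 40,"delta_pos": [-40,-5,-10],"turn": 0},
  {"jaw": 40,"delta_pos": [-80,-12,-10],"turn": 0},
  {"jaw": 40,"delta_pos": [-120,-20,-10],"turn": 0},
  {"jaw": 40,"delta_pos": [-160,-28,-10],"turn": 0},
  {"jaw": 40,"delta_pos": [-200,-33,0],"turn": 0},
  {"jaw": 40,"delta_pos": [-201,-33,40],"turn": 0},
  {"jaw": 40,"delta_pos": [-201,-33,75],"turn": 0},
  {"jaw": 40,"delta_pos": [-201,-33,90],"turn": 0},
  {"jaw": 40,"delta_pos": [-201,-33,90],"turn": 0},
])

```text
time_s: 11.8
ee_pos: [0.6241, 0.1234, 0.1677]
tool_rot: [-0.311, -3.125, -0.012]
force: [-0.3, 0.2, -1.1]
opening: 0.0399
```

```bash
python3 - <<'E'
from h import *
s=sense();print(s["ee_pos"],s["force"],s["time_s"],s["opening"]);
M=R.from_rotvec(s["tool_rot"]).as_matrix();print(M.round(3))
im=read_camera("wrist");cv2.imwrite("pics/w10.png",im)
b=read_camera("scene");cv2.imwrite("pics/s10.png",cv2.resize(b[120:260,150:290],None,fx=4,fy=4,interpolation=2))
Pt=np.array([.6314,.1268,.1192]);print("to release pose",M.T@(Pt-s["ee_pos"])*1000)
E
```

```text
[0.62412294 0.12338421 0.16766986] [-0.2934536   0.21628234 -1.08594209] 11.8 0.03986594214205643
[[-0.98   0.197  0.   ]
 [ 0.197  0.98   0.008]
 [ 0.001  0.008 -1.   ]]
to release pose [-6.53249364  4.41025783 48.49563405]
```

View pics/w10.png

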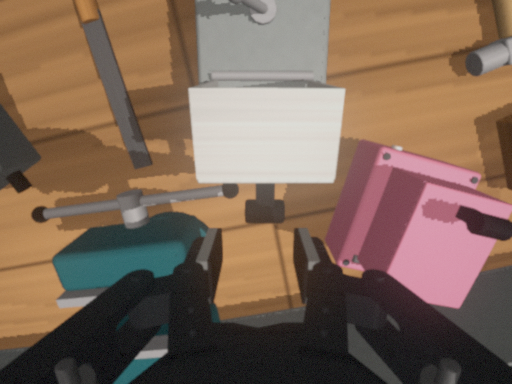

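View pics/s10.png

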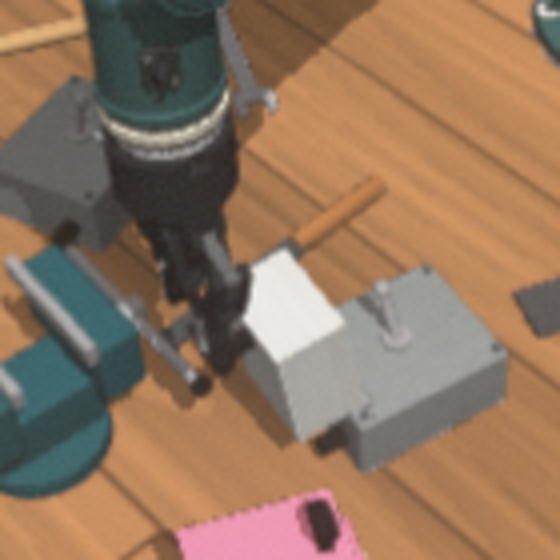

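The rod's end is at (265,211), right of the finger centre at 258, and the vise handle tip at (232,190) stays left of the left finger's path. I'll correct by +4.4 mm in y and descend to the previous pose.

>>> servo_tool([
  {"jaw": 38,"delta_pos": [-6.5,4.4,5],"turn": 0},
  {"jaw": 38,"delta_pos": [-6.5,4.4,15],"turn": 0},
  {"jaw": 38,"delta_pos": [-6.5,4.4,30],"turn": 0},
  {"jaw": 38,"delta_pos": [-6.5,4.4,42],"turn": 0},
  {"jaw": 38,"delta_pos": [-6.5,4.4,48],"turn": 0},
  {"jaw": 38,"delta_pos": [-6.5,4.4,48],"turn": 0},
  {"jaw": 20,"delta_pos": [-6.5,4.4,48],"turn": 0},
  {"jaw": 20,"delta_pos": [-6.5,4.4,48],"turn": 0},
  {"jaw": 20,"delta_pos": [-6.5,4.4,48],"turn": 0},
  {"jaw": 20,"delta_pos": [-6.5,4.4,48],"turn": 0},
  {"jaw": 20,"delta_pos": [-6.5,4.4,48],"turn": 0},
], squeeze=30)

```text
time_s: 12.82
ee_pos: [0.6345, 0.1264, 0.1279]
tool_rot: [0.31, 3.115, 0.013]
force: [-2.3, -5.4, -2.5]
opening: 0.024
```

```bash
python3 - <<'E'
from h import *
s=sense();print(s["ee_pos"],s["force"],s["time_s"],s["opening"]);
M=R.from_rotvec(s["tool_rot"]).as_matrix();print(M.round(3))
im=read_camera("wrist");cv2.imwrite("pics/w11.png",im[100:350,100:420])
# box dirs: dx from release: pose offset frames from start (theta): 
y=np.radians(-11.2);bx=np.array([np.cos(y),np.sin(y),0]);r=np.hypot(85,82);a0=np.arctan2(82,-85)
th=lambda t:np.array([r*np.cos(a0-t)+85,r*np.sin(a0-t)-82])
d=np.array([(np.array(s["ee_pos"])-[.4496,.1636,.131])@bx,s["ee_pos"][2]-.131])*1000;print(d)
ts=np.arange(0,1.9,.01);t0=ts[np.argmin([np.linalg.norm(th(t)-d) for t in ts])];print("theta",t0)
for t in np.linspace(t0,0,25)[1:]:
  q=th(t)-d;print(round(t,2),(M.T@(bx*q[0]+np.array([0,0,q[1]]))).round(1))
E
```

```text
[0.63445361 0.12641266 0.12794446] [-2.32559544 -5.39908955 -2.466257  ] 12.8167 0.023961394200067102
[[-0.98   0.197  0.012]
 [ 0.197  0.98   0.007]
 [-0.01   0.01  -1.   ]]
[188.55615553  -3.05553547]
theta 1.72
1.65 [15.2 -0.1  0.4]
1.58 [21.  -0.  -5.8]
1.5 [ 27.2   0.  -11.5]
1.43 [ 33.8   0.1 -16.8]
1.36 [ 40.8   0.1 -21.6]
1.29 [ 48.1   0.1 -25.9]
1.22 [ 55.6   0.1 -29.7]
1.15 [ 63.5   0.1 -32.9]
1.08 [ 71.5   0.1 -35.6]
1.0 [ 79.7   0.1 -37.6]
0.93 [ 88.    0.1 -39.1]
0.86 [ 96.5   0.1 -40. ]
0.79 [ 1.049e+02  1.000e-01 -4.020e+01]
0.72 [113.4   0.  -39.9]
0.64 [121.8  -0.  -38.9]
0.57 [130.1  -0.  -37.4]
0.5 [ 1.383e+02 -1.000e-01 -3.520e+01]
0.43 [ 1.463e+02 -1.000e-01 -3.250e+01]
0.36 [154.1  -0.2 -29.2]
0.29 [161.6  -0.3 -25.4]
0.21 [168.9  -0.3 -21. ]
0.14 [175.8  -0.4 -16.2]
0.07 [182.4  -0.5 -10.8]
0.0 [188.5  -0.5  -5. ]
```

View pics/w11.png

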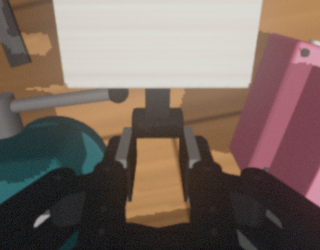

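The tool ended about 9 mm high and 3 mm far in x, so the pads only catch the rod's edge. I'll open, reset the height and check.

>>> servo_tool([
  {"jaw": 40,"delta_pos": [0,0,0],"turn": 0},
  {"jaw": 40,"delta_pos": [0,0,0],"turn": 0},
  {"jaw": 40,"delta_pos": [0,0,0],"turn": 0},
])

```text
time_s: 13.12
ee_pos: [0.6353, 0.1272, 0.1292]
tool_rot: [0.309, 3.112, 0.016]
force: [0.4, 0.5, 0.4]
opening: 0.04
```

```bash
python3 - <<'E'
from h import *
s=sense();print(s["ee_pos"],s["force"],s["time_s"],s["opening"]);
M=R.from_rotvec(s["tool_rot"]).as_matrix();print(M.round(3))
im=read_camera("wrist");cv2.imwrite("pics/w12.png",cv2.resize(im[100:350,100:420],None,fx=2,fy=2))
b=read_camera("scene");cv2.imwrite("pics/s12.png",cv2.resize(b[150:250,170:270],None,fx=5,fy=5,interpolation=2))
E
```

```text
[0.63532354 0.12715975 0.12916319] [0.38219038 0.54914839 0.44374833] 13.1167 0.03997089472061221
[[-0.98   0.197  0.015]
 [ 0.197  0.98   0.009]
 [-0.013  0.012 -1.   ]]
```

View pics/w12.png

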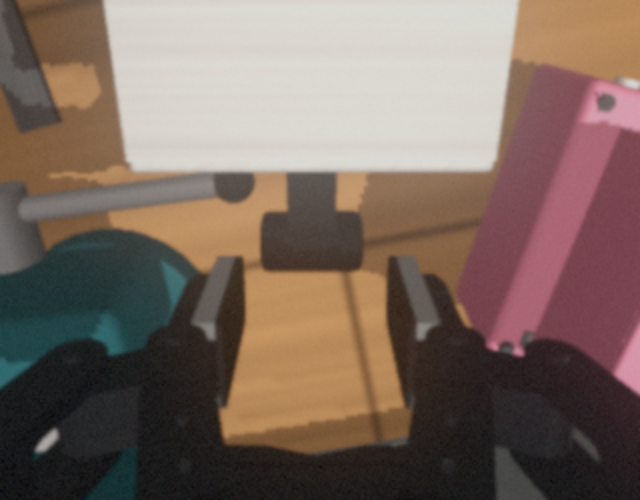

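View pics/s12.png

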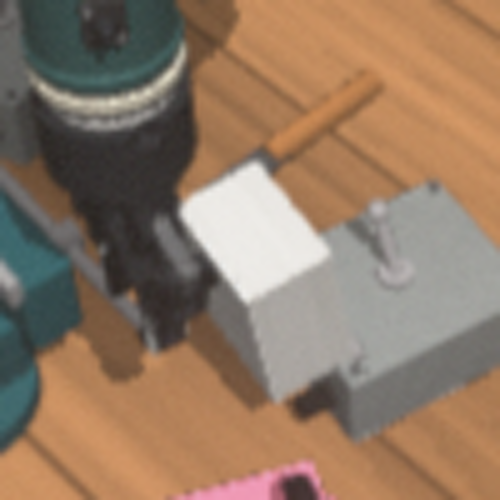

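```bash
python3 - <<'E'
from h import *
s=sense();M=R.from_rotvec(s["tool_rot"]).as_matrix()
y=np.radians(-11.2);bx=np.array([np.cos(y),np.sin(y),0]);r=.118;a0=np.arctan2(82,-85)
for t in np.arange(1.5,1.91,.05):
  P=np.array([.4825,.1596,.062])+bx*(.05+r*np.cos(a0-t))+[0,0,r*np.sin(a0-t)]
  print(round(t,2),P.round(4),proj("wrist",P,s).round(1),(M.T@(P-s["ee_pos"])*1000).round(1))
E
```

```text
1.5 [0.6058 0.1352 0.1525] [258.8 207.8] [ 30.    2.5 -24. ]
1.55 [0.6102 0.1343 0.1486] [258.7 213.4] [ 25.6   2.5 -20.1]
1.6 [0.6143 0.1335 0.1445] [258.5 218.1] [ 21.4   2.5 -15.9]
1.65 [0.6183 0.1327 0.1402] [258.4 221.8] [ 17.5   2.4 -11.5]
1.7 [0.622  0.132  0.1357] [258.3 224.8] [13.7  2.4 -7. ]
1.75 [0.6255 0.1313 0.131 ] [258.2 227. ] [10.2  2.3 -2.2]
1.8 [0.6287 0.1306 0.1261] [258.1 228.5] [6.9 2.3 2.7]
1.85 [0.6318 0.13   0.1211] [258.  229.5] [3.9 2.3 7.7]
1.9 [0.6345 0.1295 0.1159] [257.9 229.9] [ 1.2  2.2 13. ]
```

```bash
python3 - <<'E'
from h import *
s=sense()
S=dict(ee_pos=np.array([.62412,.12338,.16767]),tool_rot=np.array([-0.311,-3.125,-.012]))
y=np.radians(-11.2);bx=np.array([np.cos(y),np.sin(y),0]);by=np.array([-np.sin(y),np.cos(y),0])
def W(t,p):
  q=np.array([p[0]-.05,p[2]-.062]);c,n=np.cos(t),np.sin(t)
  X=c*q[0]+n*q[1];Z=-n*q[0]+c*q[1]
  return np.array([.4825,.1596,.062])+bx*(.05+X)+by*p[1]+[0,0,Z]
for t in(1.55,1.6,1.65,1.7,1.75,1.8,1.85,1.9):
  print(t,"w10",proj("wrist",W(t,(-.035,0,.144)),S).round(0),"edges",proj("wrist",W(t,(-.05,.04,.118)),S).round(0),proj("wrist",W(t,(-.05,.04,.062)),S).round(0),
   "w12",proj("wrist",W(t,(-.035,0,.144)),s).round(0),proj("wrist",W(t,(-.05,.04,.118)),s).round(0),
   "scene",[proj("scene",W(t,(-.05,j*.04,.118))).round(1).tolist() for j in(1,-1)])
E
```

```text
1.55 w10 [267. 204.] edges [342. 167.] [350.  56.] w12 [259. 214.] [360. 166.] scene [[223.4, 207.1], [208.5, 187.9]]
1.6 w10 [267. 208.] edges [340. 175.] [349.  67.] w12 [259. 218.] [356. 176.] scene [[221.8, 208.6], [207.0, 189.3]]
1.65 w10 [266. 211.] edges [337. 182.] [348.  78.] w12 [258. 222.] [352. 185.] scene [[220.2, 210.1], [205.5, 190.8]]
1.7 w10 [266. 214.] edges [335. 188.] [347.  88.] w12 [258. 225.] [349. 193.] scene [[218.8, 211.7], [204.1, 192.3]]
1.75 w10 [266. 216.] edges [333. 193.] [346.  98.] w12 [258. 227.] [345. 200.] scene [[217.3, 213.3], [202.8, 193.9]]
1.8 w10 [266. 218.] edges [331. 198.] [345. 108.] w12 [258. 229.] [342. 205.] scene [[216.0, 214.9], [201.5, 195.4]]
1.85 w10 [265. 219.] edges [329. 202.] [343. 117.] w12 [258. 230.] [339. 210.] scene [[214.7, 216.5], [200.3, 197.0]]
1.9 w10 [265. 220.] edges [327. 205.] [342. 126.] w12 [258. 230.] [336. 214.] scene [[213.5, 218.1], [199.2, 198.6]]
```

```bash
python3 - <<'E'
from h import *
s=sense();M=R.from_rotvec(s["tool_rot"]).as_matrix()
for d in((0,0,0),(0,0,-.019),(0,.02,-.019),(.011,.02,0),(.0175,.0024,-.0115)): print(d,proj("wrist",s["ee_pos"]+M@np.array(d),s).round(1))
E
```

```text
(0, 0, 0) [254.1 241.7]
(0, 0, -0.019) [253.7 259.6]
(0, 0.02, -0.019) [293.3 259.5]
(0.011, 0.02, 0) [289.9 223.9]
(0.0175, 0.0024, -0.0115) [258.4 221.7]
```

The pictures agree that the cover rests at about 1.65 rad. The rod is 17 mm nearer the robot than the pads, so I'll slide the open fingers onto it and pinch.

>>> servo_tool([
  {"jaw": 40,"delta_pos": [0,1.5,5],"turn": 0},
  {"jaw": 40,"delta_pos": [6,1.5,6],"turn": 0},
  {"jaw": 40,"delta_pos": [12,1.5,6],"turn": 0},
  {"jaw": 40,"delta_pos": [17,1.5,6],"turn": 0},
  {"jaw": 40,"delta_pos": [17,1.5,6],"turn": 0},
  {"jaw": 40,"delta_pos": [17,1.5,6],"turn": 0},
])

```text
time_s: 13.72
ee_pos: [0.6184, 0.132, 0.1229]
tool_rot: [0.309, 3.113, 0.015]
force: [0.1, 0.2, 0.1]
opening: 0.04
```

```bash
python3 - <<'E'
from h import *
s=sense();print(s["ee_pos"],s["force"],s["time_s"],s["opening"]);
im=read_camera("wrist");cv2.imwrite("pics/w13.png",cv2.resize(im[100:350,100:420],None,fx=2,fy=2))
M=R.from_rotvec(s["tool_rot"]).as_matrix()
print(M.round(3),proj("wrist",s["ee_pos"]+M@np.array([0,0,-.019]),s).round(1))
E
```

```text
[0.6184122  0.13202264 0.12289739] [0.07443597 0.22432977 0.1116929 ] 13.7167 0.039998157335002275
[[-0.98   0.196  0.014]
 [ 0.197  0.98   0.008]
 [-0.012  0.011 -1.   ]] [253.7 259.6]
```

View pics/w13.png

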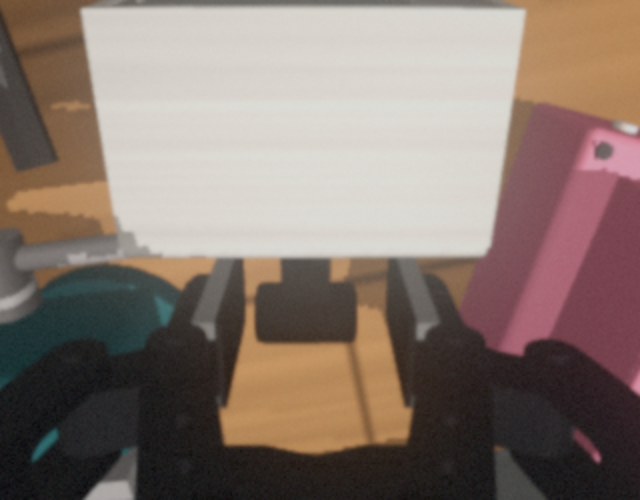

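The rod, at full-image (253,256), now lies between the pads. I'll shift -2 mm and pinch.

>>> servo_tool([
  {"jaw": 40,"delta_pos": [1,-2,0],"turn": 0},
  {"jaw": 40,"delta_pos": [1,-2,0],"turn": 0},
  {"jaw": 20,"delta_pos": [1,-2,0],"turn": 0},
  {"jaw": 20,"delta_pos": [1,-2,0],"turn": 0},
  {"jaw": 20,"delta_pos": [1,-2,0],"turn": 0},
  {"jaw": 20,"delta_pos": [1,-2,0],"turn": 0},
  {"jaw": 20,"delta_pos": [1,-2,0],"turn": 0},
], squeeze=35)

```text
time_s: 14.35
ee_pos: [0.6175, 0.1297, 0.123]
tool_rot: [0.309, 3.112, 0.014]
force: [-0.0, -1.8, 0.7]
opening: 0.0252
```

```bash
python3 - <<'E'
from h import *
s=sense();print(s["ee_pos"],s["force"],s["time_s"],s["opening"]);
M=R.from_rotvec(s["tool_rot"]).as_matrix();print(M.round(3))
im=read_camera("wrist");cv2.imwrite("pics/w14.png",im[100:350,100:420])
y=np.radians(-11.2);bx=np.array([np.cos(y),np.sin(y),0]);r=118.1;a0=np.arctan2(82,-85)
t0=1.65
P=lambda t:np.array([r*np.cos(a0-t),r*np.sin(a0-t)])
for t in np.linspace(t0,0,23)[1:]:
  q=P(t)-P(t0);print(round(t,2),(M.T@(bx*q[0]+np.array([0,0,q[1]]))).round(1).tolist())
E
```

```text
[0.6175412  0.12970976 0.12302042] [-0.02955062 -1.81137958  0.73449733] 14.35 0.02516623878110374
[[-0.98   0.197  0.015]
 [ 0.197  0.98   0.008]
 [-0.013  0.01  -1.   ]]
1.58 [6.0, 0.0, -6.5]
1.5 [12.5, 0.1, -12.5]
1.42 [19.5, 0.1, -18.0]
1.35 [26.8, 0.2, -23.0]
1.27 [34.4, 0.2, -27.4]
1.2 [42.4, 0.2, -31.3]
1.12 [50.7, 0.2, -34.5]
1.05 [59.1, 0.2, -37.1]
0.98 [67.8, 0.2, -39.0]
0.9 [76.5, 0.2, -40.3]
0.82 [85.4, 0.2, -41.0]
0.75 [94.2, 0.2, -40.9]
0.68 [103.1, 0.1, -40.2]
0.6 [111.8, 0.1, -38.9]
0.52 [120.4, 0.0, -36.9]
0.45 [128.9, -0.0, -34.3]
0.38 [137.1, -0.1, -31.0]
0.3 [145.1, -0.1, -27.1]
0.22 [152.7, -0.2, -22.7]
0.15 [160.0, -0.3, -17.6]
0.07 [166.9, -0.3, -12.1]
0.0 [173.4, -0.4, -6.0]
```

View pics/w14.png

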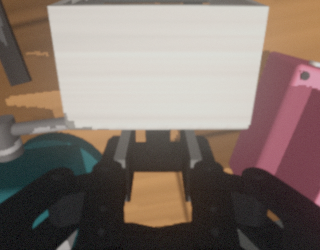

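The rod is firmly pinched at a 25 mm opening and centred. Now the closing arc.

>>> servo_tool([
  {"jaw": 20,"delta_pos": [6,0,-6.5],"turn": 0},
  {"jaw": 20,"delta_pos": [12.5,0,-12.5],"turn": 0},
  {"jaw": 20,"delta_pos": [19.5,0,-18],"turn": 0},
  {"jaw": 20,"delta_pos": [26.8,0,-23],"turn": 0},
  {"jaw": 20,"delta_pos": [34.4,0,-27.4],"turn": 0},
  {"jaw": 20,"delta_pos": [42.4,0,-31.3],"turn": 0},
  {"jaw": 20,"delta_pos": [50.7,0,-34.5],"turn": 0},
  {"jaw": 20,"delta_pos": [59,0,-37],"turn": 0},
  {"jaw": 20,"delta_pos": [67.8,0,-39],"turn": 0},
  {"jaw": 20,"delta_pos": [76.5,0,-40.3],"turn": 0},
  {"jaw": 20,"delta_pos": [85.4,0,-41],"turn": 0},
  {"jaw": 20,"delta_pos": [85.4,0,-41],"turn": 0},
])

```text
time_s: 15.4
ee_pos: [0.5318, 0.147, 0.1642]
tool_rot: [0.308, 3.112, 0.016]
force: [1.4, 0.2, 3.7]
opening: 0.0252
```

```bash
python3 - <<'E'
from h import *
s=sense();print(s["ee_pos"],s["force"],s["time_s"],s["opening"]);
M=R.from_rotvec(s["tool_rot"]).as_matrix();print(M.round(3))
b=read_camera("scene");cv2.imwrite("pics/s15.png",cv2.resize(b[120:260,170:310],None,fx=4,fy=4,interpolation=2))
# target: first-grasp pose with rod; start grasp TCP (.4496,.1636,.131)
y=np.radians(-11.2);bx=np.array([np.cos(y),np.sin(y),0]);r=118.1;a0=np.arctan2(82,-85)
P=lambda t:np.array([r*np.cos(a0-t),r*np.sin(a0-t)])
rod=lambda t:np.array([.4825,.1596,.062])+bx*(.05+P(t)[0]/1e3)+[0,0,P(t)[1]/1e3]
print("rod-TCP for thetas",[(t,(M.T@(rod(t)-s["ee_pos"])*1e3).round(1).tolist()) for t in(.75,.8,.85)], "for 1.65",(rod(1.65)-[.6175,.1297,.123]))
t0=.825
for t in np.linspace(t0,0,12)[1:]:
  q=P(t)-P(t0);print(round(t,2),(M.T@(bx*q[0]+np.array([0,0,q[1]]))).round(1).tolist())
E
```

```text
[0.53182189 0.1469721  0.16423063] [1.41522444 0.17373554 3.68144851] 15.4 0.02518000735633192
[[-0.98   0.196  0.016]
 [ 0.196  0.981  0.008]
 [-0.014  0.011 -1.   ]]
rod-TCP for thetas [(0.75, [6.9, 3.0, -15.8]), (0.8, [1.0, 3.0, -15.9]), (0.85, [-4.9, 3.0, -15.6])] for 1.65 [0.00082678 0.00300557 0.01724172]
0.75 [8.9, -0.0, 0.0]
0.68 [17.7, -0.0, 0.7]
0.6 [26.4, -0.1, 2.0]
0.52 [35.1, -0.1, 4.0]
0.45 [43.5, -0.2, 6.7]
0.38 [51.8, -0.2, 9.9]
0.3 [59.7, -0.3, 13.8]
0.22 [67.4, -0.3, 18.3]
0.15 [74.7, -0.4, 23.3]
0.07 [81.6, -0.5, 28.8]
0.0 [88.0, -0.6, 34.9]
```

View pics/s15.png

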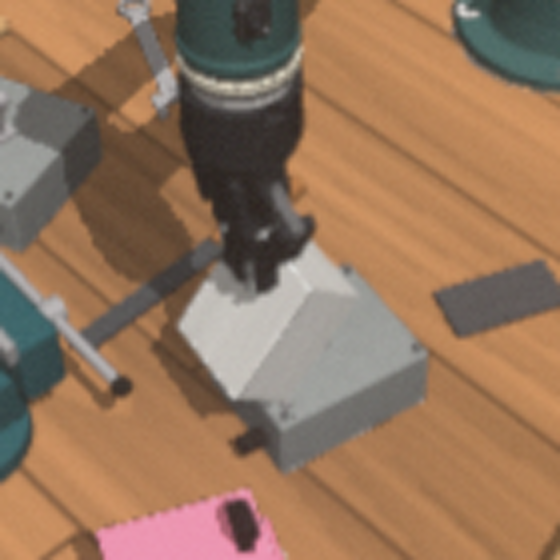

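The cover is half closed and the rod is held. I'll finish the arc.

>>> servo_tool([
  {"jaw": 20,"delta_pos": [9,0,0],"turn": 0},
  {"jaw": 20,"delta_pos": [17.7,0,0.7],"turn": 0},
  {"jaw": 20,"delta_pos": [26.4,0,2],"turn": 0},
  {"jaw": 20,"delta_pos": [35,0,4],"turn": 0},
  {"jaw": 20,"delta_pos": [43.5,0,6.7],"turn": 0},
  {"jaw": 20,"delta_pos": [51.8,0,9.9],"turn": 0},
  {"jaw": 20,"delta_pos": [59.7,0,13.8],"turn": 0},
  {"jaw": 20,"delta_pos": [67.4,0,18.3],"turn": 0},
  {"jaw": 20,"delta_pos": [74.7,0,23.3],"turn": 0},
  {"jaw": 20,"delta_pos": [81.6,0,28.8],"turn": 0},
  {"jaw": 20,"delta_pos": [86,0,33],"turn": 0},
  {"jaw": 20,"delta_pos": [86,0,33],"turn": 0},
])

```text
time_s: 16.45
ee_pos: [0.4449, 0.1646, 0.129]
tool_rot: [0.307, 3.118, 0.016]
force: [-3.9, 2.2, 5.7]
opening: 0.0249
```

>>> servo_tool([
  {"jaw": 20,"delta_pos": [1,0,2],"turn": 0},
  {"jaw": 20,"delta_pos": [1,0,2],"turn": 0},
])

```text
time_s: 16.62
ee_pos: [0.4416, 0.1652, 0.126]
tool_rot: [0.307, 3.123, 0.016]
force: [-2.5, 1.7, 3.7]
opening: 0.0253
```

>>> servo_tool([
  {"jaw": 20,"delta_pos": [0,0,3],"turn": 0},
  {"jaw": 20,"delta_pos": [0,0,3],"turn": 0},
])

```text
time_s: 16.78
ee_pos: [0.4389, 0.1658, 0.1227]
tool_rot: [-0.306, -3.124, -0.016]
force: [-5.9, 2.6, 6.9]
opening: 0.0249
```

```bash
python3 - <<'E'
from h import *
s=sense();print(s["ee_pos"],s["force"],s["time_s"],s["opening"]);
M=R.from_rotvec(s["tool_rot"]).as_matrix();print(M.round(3))
b=read_camera("scene");cv2.imwrite("pics/s16.png",cv2.resize(b[120:260,180:320],None,fx=4,fy=4,interpolation=2))
im=read_camera("wrist");cv2.imwrite("pics/w16.png",cv2.resize(im[100:350,100:420],None,fx=2,fy=2))
E
```

```text
[0.43885791 0.16582654 0.12271479] [-5.92732756  2.56771365  6.91646999] 16.7833 0.024902198912957585
[[-0.981  0.194 -0.001]
 [ 0.194  0.981  0.011]
 [ 0.003  0.01  -1.   ]]
```

View pics/s16.png

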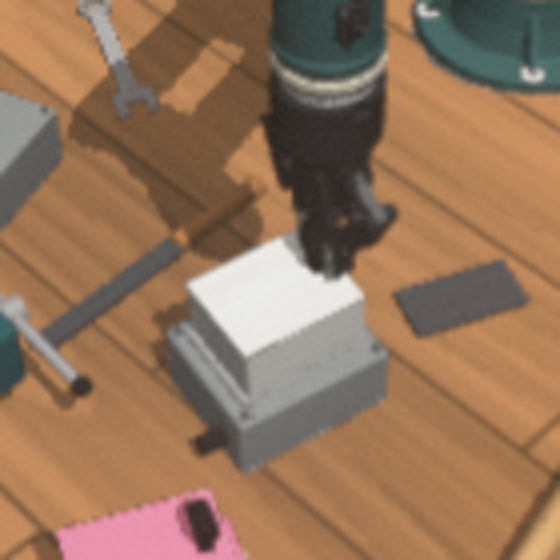

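View pics/w16.png

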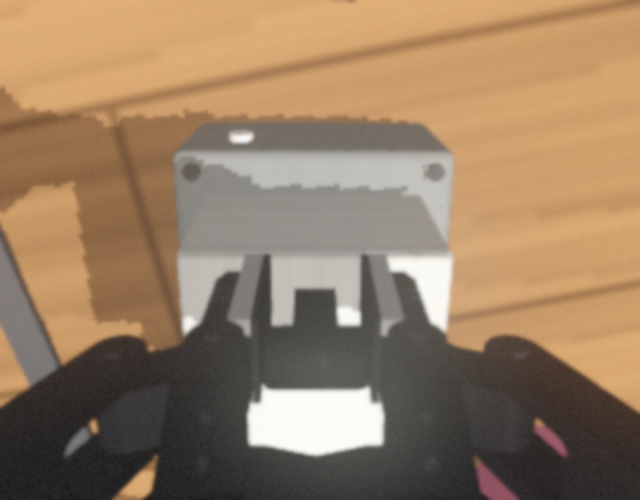

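The cover outline now matches the starting shut picture, with corners at (190,288), (248,355) and (362,295). I'll release and rise.

>>> servo_tool([
  {"jaw": 45,"delta_pos": [0,0,0],"turn": 0},
  {"jaw": 45,"delta_pos": [0,0,0],"turn": 0},
  {"jaw": 45,"delta_pos": [0,0,0],"turn": 0},
  {"jaw": 45,"delta_pos": [0,0,0],"turn": 0},
  {"jaw": 45,"delta_pos": [0,0,-15],"turn": 0},
  {"jaw": 45,"delta_pos": [0,0,-40],"turn": 0},
  {"jaw": 45,"delta_pos": [0,0,-70],"turn": 0},
  {"jaw": 0,"delta_pos": [-9,0,-80],"turn": 0},
  {"jaw": 0,"delta_pos": [-9,0,-80],"turn": 0},
  {"jaw": 0,"delta_pos": [-9,0,-80],"turn": 0},
  {"jaw": 0,"delta_pos": [-9,0,-80],"turn": 0},
])

```text
time_s: 17.8
ee_pos: [0.4468, 0.163, 0.2009]
tool_rot: [-0.306, -3.121, -0.014]
force: [-0.3, 0.4, 0.1]
opening: 0.0004
```

```bash
python3 - <<'E'
from h import *
s=sense();print(s["ee_pos"],s["force"],s["time_s"],s["opening"]);
M=R.from_rotvec(s["tool_rot"]).as_matrix();print(M.round(3))
b=read_camera("scene")
y=np.radians(-11.2);bx=np.array([np.cos(y),np.sin(y),0]);by=np.array([-np.sin(y),np.cos(y),0])
def W(t,p):
  q=np.array([p[0]-.05,p[2]-.062]);c,n=np.cos(t),np.sin(t)
  return np.array([.4825,.1596,.062])+bx*(.05+c*q[0]+n*q[1])+by*p[1]+[0,0,-n*q[0]+c*q[1]]
a=cv2.imread("pics/scene0.png")
f=lambda i:cv2.resize(i[150:250,200:290],(360,400),interpolation=2)
cv2.imwrite("pics/s17.png",np.hstack([f(a),f(b)]))
for t in(0,.03,.06,.1):print(t,[proj("scene",W(t,(-.05,j*.04,.118))).round(1).tolist() for j in(1,-1)])
print("rod top",M.T@(W(0,(-.035,0,.152))-s["ee_pos"])*1e3)
E
```

```text
[0.44683234 0.16299358 0.20086639] [-0.26724485  0.4278919   0.12682418] 17.8 0.0003890354797020717
[[-0.981  0.194 -0.005]
 [ 0.194  0.981  0.01 ]
 [ 0.007  0.009 -1.   ]]
0 [[271.4, 194.1], [255.8, 177.0]]
0.03 [[270.9, 193.7], [255.4, 176.5]]
0.06 [[270.4, 193.3], [254.9, 176.1]]
0.1 [[269.7, 192.7], [254.1, 175.5]]
rod top [-0.98145163  3.18013258 48.88986444]
```

View pics/s17.png

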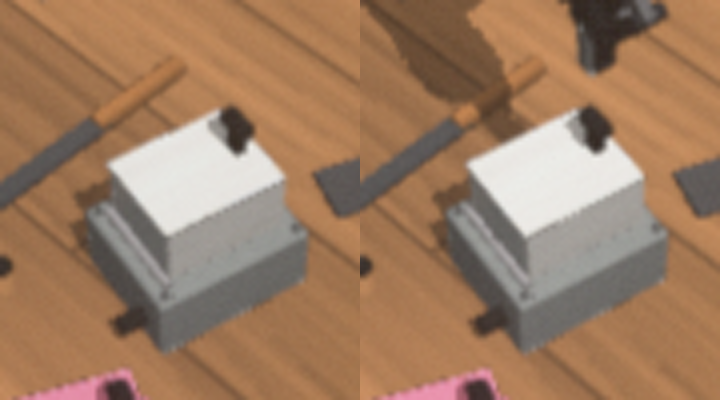

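Left is the start and right is now: identical, with the cover shut. To be certain, I'll press lightly on the rod's top with the closed fingers.

>>> servo_tool([
  {"jaw": 0,"delta_pos": [0,1,20],"turn": 0},
  {"jaw": 0,"delta_pos": [0,1,38],"turn": 0},
  {"jaw": 0,"delta_pos": [0,1,44],"turn": 0},
  {"jaw": 0,"delta_pos": [0,1,46],"turn": 0},
  {"jaw": 0,"delta_pos": [0,1,46],"turn": 0},
])

```text
time_s: 18.27
ee_pos: [0.4458, 0.1643, 0.1535]
tool_rot: [-0.305, -3.118, -0.013]
force: [0.0, 0.2, 0.7]
opening: -0.0004
```

>>> servo_tool([
  {"jaw": 0,"delta_pos": [0,0,2],"turn": 0},
  {"jaw": 0,"delta_pos": [0,0,3],"turn": 0},
  {"jaw": 0,"delta_pos": [0,0,3],"turn": 0},
])

```text
time_s: 18.52
ee_pos: [0.4463, 0.1645, 0.1519]
tool_rot: [-0.305, -3.12, -0.014]
force: [-0.9, 0.2, 3.6]
opening: -0.0002
```

>>> servo_tool([
  {"jaw": 0,"delta_pos": [0,0,2],"turn": 0},
  {"jaw": 0,"delta_pos": [0,0,2],"turn": 0},
])

```text
time_s: 18.68
ee_pos: [0.4464, 0.1645, 0.1518]
tool_rot: [-0.305, -3.121, -0.014]
force: [-3.1, -1.0, 8.1]
opening: -0.0002
```

>>> servo_tool([
  {"jaw": 0,"delta_pos": [0,0,-10],"turn": 0},
  {"jaw": 0,"delta_pos": [0,0,-40],"turn": 0},
  {"jaw": 0,"delta_pos": [10,0,-80],"turn": 0},
  {"jaw": 0,"delta_pos": [40,0,-120],"turn": 0},
  {"jaw": 0,"delta_pos": [60,0,-150],"turn": 0},
  {"jaw": 0,"delta_pos": [60,0,-150],"turn": 0},
  {"jaw": 0,"delta_pos": [60,0,-150],"turn": 0},
  {"jaw": 0,"delta_pos": [60,0,-150],"turn": 0},
])

```text
time_s: 19.35
ee_pos: [0.3885, 0.1747, 0.3025]
tool_rot: [-0.305, -3.123, -0.015]
force: [0.2, 0.3, -0.7]
opening: 0.0002
```

```bash
python3 - <<'E'
from h import *
s=sense();print(s["ee_pos"],s["force"],s["time_s"])
b=read_camera("scene");t=read_camera("top");a=cv2.imread("pics/scene0.png");a2=cv2.imread("pics/top0.png")
f=lambda i:cv2.resize(i[140:250,145:290],(400,300),interpolation=2)
g=lambda i:cv2.resize(i[110:210,225:425],(400,200),interpolation=2)
cv2.imwrite("pics/s18.png",np.vstack([np.hstack([f(a),f(b)]),np.hstack([g(a2),g(t)])]))
for n in("scene","top"):print(n,[(round(d["p"],2),c2w(n,d["xyz"]).round(4)) for d in landmark_of("fan_toggle_tip",n)])
E
```

```text
[0.38845381 0.17470909 0.30248638] [ 0.22159678  0.33566541 -0.66726635] 19.35
scene [(0.58, array([ 0.5155, -0.1812,  0.1056]))]
top [(0.35, array([ 0.5076, -0.1781,  0.0994]))]
```

View pics/s18.png

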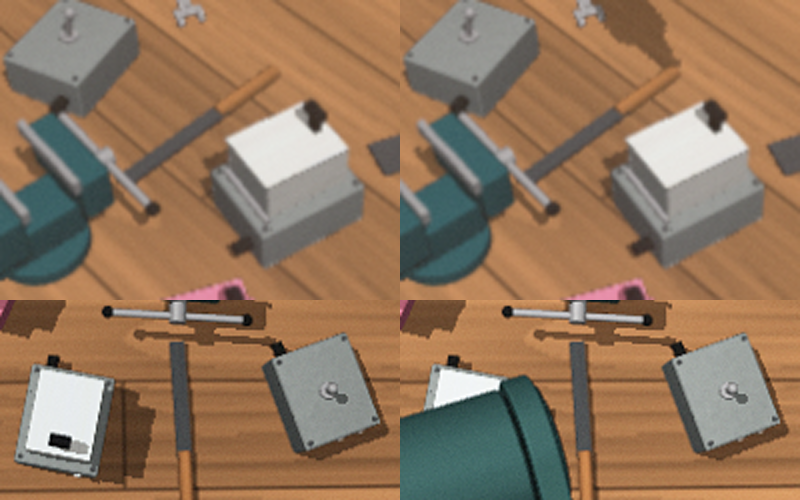

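The before and after views match: the cover is shut, and the fan toggle and surroundings are unchanged. Handing in.

```bash
python3 -c "
from workcell import *
print(hand_in())"
```

```text
the job is handed in; nothing more can be done
None
```

The welding supply is switched on: I opened the cover, flipped the toggle fully to its on side, and shut the cover again. The job took about 19.5 s of the 66 s allowed, and I handed it in.

- **Cover opened:** I aimed for about 1.75 rad. The pictures later showed it resting at about 1.65 rad, and it stood there while I worked the toggle.
- **Toggle flipped:** I pushed it toward -y with closed fingers until it stopped moving and the force rose to about 7 N. The wrist picture then put the ball at (215,208), and angle 1.0 predicts (215,209).
- **Cover shut:** My first re-grasp caught only the rod's edge, so I corrected it from the pictures and then closed the cover. A light 8 N press met the rod's top at z = 0.152 m, which is its shut height.
- **Surroundings:** In the before and after views, the fan toggle, the pink boxes in those crops and the vise look unmoved. The network's two readings of the fan toggle tip differ from its earlier ones by 8 mm or less, about the spread between its own readings. The highest force I saw reported was about 9 N.
- **Not checked:** The final top view was partly blocked by the arm over the supply box, so the shut check rests on the scene view and the press.

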